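# Seat a walnut furniture leg in the drilling cradle and clamp it

## Task

Take the dark walnut leg from the rack and lower it gently, without dropping it, into the two V-blocks of the drilling cradle, so that it settles in both Vs, roughly centred lengthwise between them, and let go. Then swing the hold-down arm with the red handle over, until its pad rests on the leg. Leave the pale leg, the plane, the glue bottle and the mallet where they are.

Things in the scene. Friction and masses are not known exactly. Their poses are not given: they have to be found in the camera images.
- walnut_leg_center (a point): centre of the dark brown walnut leg: a plain solid cylinder 46 mm in diameter and 180 mm long with thin dark grey rings near both ends, about 0.2 kg. Its y axis is the cylinder's axis (it may be rolled about it). It starts lying level in one of the rack's two berths, either way; either end may point either way in the cradle
- walnut_leg: the same dark leg, as a body; its origin lies on its skin half-way along, 23 mm from the axis, and its y axis is the cylinder's axis
- oak_leg_center (a point): centre of the pale leg of the same size, in the rack's other berth; it stays there
- rack: fixed plywood rack, 200 (its x) by 170 mm, origin at the bench under its centre. Base board 18 mm thick; two crossbars 30 mm wide at y = -68 and +68 mm carry two legs parallel to y, at x = -50 and +50 mm, centres 53 mm above the bench; low chocks stop them rolling. Between the crossbars 106 mm are free for fingers, down to the base board
- v_seat (a point): where the centre of the leg comes to lie when seated in the cradle, 68.5 mm above the bench. Its y axis runs along the V groove, level; its x axis points across the groove towards the hold-down arm's hinge; z up
- fixture: the fixed drilling cradle, origin at the bench under v_seat, same axes. A base board 18 mm thick with two wooden V-blocks (90 degree V, each 40 mm long, centred at y = -65 and +65 mm, 82 mm wide; V edges 67 mm above the bench and 62 mm apart). The 90 mm between the blocks are free for fingers beside the leg, down to the board
- clamp (a joint): angle of the steel hold-down arm, rad: 0 = level, pad on the seated leg; 1.57 = upright (found open at 1.55 to 1.8, stop at 1.85, leaning away from the groove above 1.57). Arm 24 mm wide, 16 mm thick, at mid-length of the cradle. It stays put near upright; pushed over (about 2 N at the handle) to below 0.8 rad, its weight carries it slowly (0.5 rad/s) down onto the leg
- clamp_hinge (a point): axis of the hold-down arm's hinge, at x = +95 mm, z = +39 mm from v_seat; it runs along the groove (y). Fixed between two dark steel cheeks, 46 mm wide over all
- clamp_handle (a point): centre of the red cross handle at the end of the hold-down arm, a bar 18 mm thick and 70 mm long parallel to the groove, 140 mm from the hinge axis; the arm ends 5 mm past it. The rubber pad is under the arm 95 mm from the hinge
- block_plane: small dark steel and red block plane, 160 x 50 x 55 mm, a bystander on the bench; origin under its middle
- glue_bottle: white bottle with orange cap, 64 mm in diameter, 160 mm tall, a bystander; origin under its middle
- mallet: wooden joiner's mallet lying down, 265 mm long, head 75 x 115 x 60 mm, a bystander; origin on the bench, the head 100 mm along +x, the handle to -x
Mind the look-alikes: they are no part of the job. Leave any blue or turquoise look-alike of the walnut_leg alone.

How it is judged (in metres and radians):
On the way:
1. the walnut leg lies seated in both V-blocks, let go, while the hold-down arm is still up (x of walnut_leg_center in the frame of v_seat between -0.004 and 0.004 m and z of walnut_leg_center in the frame of v_seat between -0.004 and 0.004 m and y of walnut_leg_center in the frame of v_seat between -0.02 and 0.02 m and angle between the y axis of walnut_leg and the y axis of v_seat, either way round below 0.05 rad and contact force between the fingers and walnut_leg below 0.1 N and value of joint clamp above 0.8 rad and linear speed of walnut_leg below 0.03 m/s), for 0.2 s.
At the end, for the whole second after the job is handed in: The walnut leg rests, let go, in both V-blocks: its centre within 4 mm of the seat across and in height, within 20 mm lengthwise, its axis within 0.05 rad of the groove; and the hold-down arm is down with its pad pressing on the leg (joint within 0.05 rad of 0, over 0.1 N) (x of walnut_leg_center in the frame of v_seat between -0.004 and 0.004 m and z of walnut_leg_center in the frame of v_seat between -0.004 and 0.004 m and y of walnut_leg_center in the frame of v_seat between -0.02 and 0.02 m and angle between the y axis of walnut_leg and the y axis of v_seat, either way round below 0.05 rad and contact force between the fingers and walnut_leg below 0.1 N and value of joint clamp between -0.05 and 0.05 rad and contact force between clamp and walnut_leg above 0.1 N and linear speed of walnut_leg below 0.02 m/s); the robot touches nothing.
It fails at once if the walnut leg is dropped (falls unheld by more than about 1 cm: over 0.5 m/s while not held) (contact force between the fingers and walnut_leg below 0.1 N and linear speed of walnut_leg above 0.5 m/s).
It fails at once if the pale leg is displaced by more than 20 mm (distance of oak_leg_center from where it was at the start of the episode above 0.02 m).
It fails at once if the block plane is moved by more than 20 mm (distance of block_plane from where it was at the start of the episode above 0.02 m).
It fails at once if the glue bottle is moved by more than 20 mm (distance of glue_bottle from where it was at the start of the episode above 0.02 m).
It fails at once if the mallet is moved by more than 20 mm (distance of mallet from where it was at the start of the episode above 0.02 m).
It also fails if it takes over 59 s, if anything falls off the work surface, if the arm or the gripper's body presses on something with over 40 N, if the wrist force passes 120 N, or if a joint passes its speed limit or range.

## Robot

A 6-joint arm with a two-finger parallel gripper is mounted at the origin on the work surface. World frame = base frame: x ahead of the robot, y to its left, z up, the work surface at z = 0. Lengths are in mm, angles in rad, forces in N, time in s.
With the tool pointing down it reaches from about 350 to 775 mm from the base axis. Payload 7.3 kg.
Tool frame: the origin (TCP) lies between the finger pads; the fingertips stand 25 mm ahead of it and the grasp point (between the pads) lies 6 mm ahead of it; z points along the fingers, y is the line along which they close (so a half turn about z gives the same grasp; the last joint's range is limited). The gripper opens to 92 mm and grips with 3 to 60 N. Pads are 19 mm wide; open, the fingers measure 130 mm over their backs; the gripper's body (75 mm by 190 mm) begins 47 mm behind the grasp point.
Start: joints at [0.975, 0.342, 1.524, -0, 1.275, -0.146], TCP at [228.25, 472.805, 251.741] pointing down, gripper open.
Joint ranges: [-2.53, 2.53], [-0.77, 2.02], [0.04, 2.7], [-1, 4.14], [0.28, 2.66], [-3.11, 3.11]. Speed limits (rad/s): [2.57, 2.57, 3.14, 3.14, 3.14, 3.14].

## Interface

Orientations are given as [roll, pitch, yaw] about the fixed x, y, z axes, in that order (R = Rz(yaw) Ry(pitch) Rx(roll)).
In Python, from plant import bot gives the robot as it stands.
- The arm moves only by the tool play_rows, never from a script. Its argument "commands" is a list of rows, each an object of numbers: "x", "y", "z": the shift along the tool's x, y, z in m; "twist": the turn about the tool's z in degrees. In form: [{"x": .., "y": .., "z": .., "twist": ..}, ...]. A call has exactly 8 rows; each row is the pose to reach, as a shift and turn from the pose commanded when the call began, along the tool's axes at that moment; what a row does not reach only later rows make up. A row lasts 1/10 s, in which the tool goes at most 50 mm and 8.59 degrees, less where a joint would pass 70% of its speed; a pose out of reach is approached as far as the arm can. A call with a gripper value outside its range is refused whole. "jaw" is the closure, from 0 (fully open) to 1 (shut), set as the call begins (left out, the last holds). The fingers move at their own pace and stop on an object; the grip force is fixed at half the most. Time passes only in rows, so rows that repeat a pose let the fingers close, or fill a call up. It gives the time, the measured TCP pose, the force, the opening and the grip force at its end, in the units of the state.
- bot.get_obs(): the state, without advancing time (a new reading comes with each control period).
- bot.capture(name): name is "side" or "top"; returns a dict with "pixels" (480x640x3 uint8, red, green, blue), "fx", "fy", "cx", "cy" (pixels), "k1" (the pictures are not rectified: a ray, as slopes to the right and down, at radius r is drawn at 1 + k1 r^2 times it, then the intrinsics apply), "eye" and "rotation" of the camera in the world. Camera axes: x right, y down, z forward; pixel columns grow to the right and rows downward; lengths in mm; the calibration is good to about 2 mm. A picture is of the moment at which its call begins. There is no depth.
- bot.close_job(): hands the job in; it is judged then, once.
The state is a dict: "time": time; "joint_positions": joint angles; "dq": joint speeds; "tau": joint torques, N m; "tool_pos": TCP position; "tcp_rot": TCP orientation; "contact_force": force on the tool from outside, world axes, zero at the start; "moment": the same for the moment, N m; "grip_width": finger opening in mm; "finger_force": force on a finger pad.
Only numpy, scipy, OpenCV 4.12 (cv2) and the standard library are available. Lean on these libraries where they do the work, as an engineer would, in place of code of your own. Each camera call takes 0.05 s, during which the arm holds its last target. There are 200 camera calls.

## Working session

There is one attempt and no reset: what is moved stays moved. The work goes in short steps, Python scripts to look and compute and a tool call to move; the robot and the scene stay as the last step left them, time stands still between calls to the robot, and variables do not carry over. Pictures are saved under pics/ and viewed, at most 10 in all, crops included, and the job is handed in when it is done.

Besides the shell and the picture viewer there is one more tool, called by a JSON object that holds its "api" and its "payload". play_rows: Moves the arm, as the interface text tells. Its arguments: {"type":"object","properties":{"commands":{"type":"array"},"jaw":{"type":"number"}},"required":["commands"]}

```bash
mkdir -p pics; cat > h.py <<'E'
import numpy as np, cv2
from plant import bot
def ray(c,u,v):
    K=np.array([[c['fx'],0,c['cx']],[0,c['fy'],c['cy']],[0,0,1.]])
    p=cv2.undistortPoints(np.array([[[u,v]]],float),K,np.array([c['k1'],0,0,0.]))[0,0] 
    return np.array(c['eye'],float),np.array(c['rotation'])@np.array([p[0],p[1],1])
def onz(c,u,v,z):
    e,d=ray(c,u,v); return e+d*(z-e[2])/d[2]
def proj(c,P):
    q=np.array(c['rotation']).T@(np.array(P,float)-np.array(c['eye'])); x,y=q[:2]/q[2]
    s=1+c['k1']*(x*x+y*y); return c['fx']*x*s+c['cx'],c['fy']*y*s+c['cy']
E
python3 - <<'E'
from h import *
for n in('top','side'):
    c=bot.capture(n); cv2.imwrite(f'pics/{n}0.png',c['pixels'][:,:,::-1])
    print(n,c['fx'],c['cx'],c['cy'],c['k1'],c['eye'],np.round(c['rotation'],3).tolist())
print(bot.get_obs())
E
```

```text
top 502.2505571812615 318.25077941792034 236.80152215465642 -0.01058208537763729 [ 400.16547027  -73.98900318 1530.16532556] [-3.051, 0.02, -1.561]
side 477.54412006044 314.73909450215075 238.64252824690496 -0.0234879977719555 [  403.32623958 -1004.44721537   729.1791225 ] [-2.163, 0.024, -0.171]
{'time': 0.1, 'joint_positions': array([ 9.74991632e-01,  3.42613885e-01,  1.52493002e+00,  1.09480353e-05,
        1.27538513e+00, -1.45997794e-01]), 'dq': array([ 0.00053595, -0.00151373, -0.00080626,  0.00076165, -0.00098888,
       -0.00092673]), 'tau': array([ 2.07288984e-03, -4.32001269e+01, -2.44696140e+01,  7.20398873e-02,
        5.26024529e-02, -6.43196677e-05]), 'tool_pos': array([228.05490022, 472.51477639, 251.1317824 ]), 'tcp_rot': array([-3.14027201e+00, -2.04774425e-04,  2.69178242e+00]), 'contact_force': array([ 0.18298825,  0.17378452, -0.02050592]), 'moment': array([ 0.00701306, -0.0128497 , -0.00421073]), 'finger_force': 0.0, 'grip_width': 92.11499502626212}
```

View pics/top0.png

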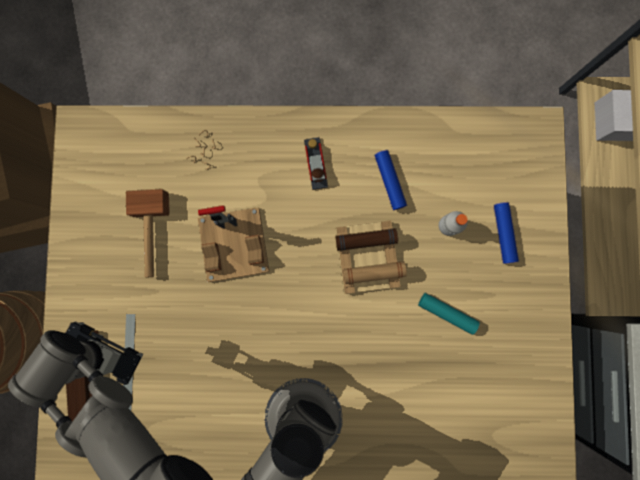

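View pics/side0.png

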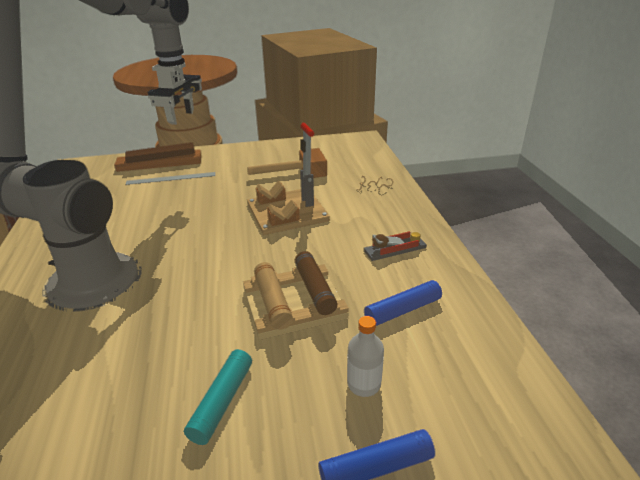

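Top: the walnut leg spans about (336..398, 239) in the far rack berth. The fixture is centred near (233,245) with the red handle at (212,210) on the far side. The side view confirms the arm is upright, with the handle at (307,130).

```bash
sed -i "s/np.array(c\['rotation'\])/RR(c)/g; 2a from scipy.spatial.transform import Rotation as Ro\ndef RR(c): return Ro.from_euler('xyz',c['rotation']).as_matrix()" h.py
python3 - <<'E'
from h import *
c=bot.capture('top'); s=bot.capture('side')
P=c['pixels']; hsv=cv2.cvtColor(P,cv2.COLOR_RGB2HSV)
roi=np.zeros(P.shape[:2],np.uint8); roi[222:256,328:405]=1
m=((hsv[:,:,2]<85)&(roi>0)).astype(np.uint8)
n,l,st,ce=cv2.connectedComponentsWithStats(m); k=1+np.argmax(st[1:,4]); print(st[k],ce[k])
cnt=cv2.findContours((l==k).astype(np.uint8),0,2)[0][0]; r=cv2.minAreaRect(cnt); print(r)
b=cv2.boxPoints(r); W=[onz(c,*p,53) for p in b]; print(np.round(W,1))
print('leg',onz(c,*r[0],53))
# red handle
for d,nm,(y0,y1,x0,x1) in((c,'top',(195,225,190,235)),(s,'side',(115,145,295,320))):
    h=cv2.cvtColor(d['pixels'],cv2.COLOR_RGB2HSV)[y0:y1,x0:x1]
    mm=(((h[...,0]<8)|(h[...,0]>172))&(h[...,1]>150)&(h[...,2]>90)).astype(np.uint8)
    n,l,st,ce=cv2.connectedComponentsWithStats(mm);k=1+np.argmax(st[1:,4]);print(nm,st[k],ce[k]+[x0,y0])
    uv=ce[k]+[x0,y0]
    if nm=='top': a=ray(d,*uv)
    else: bb=ray(d,*uv)
A=np.array([a[1],-bb[1]]).T; t=np.linalg.lstsq(A,bb[0]-a[0],rcond=None)[0]
print('handle',a[0]+a[1]*t[0],bb[0]+bb[1]*t[1])
im=cv2.resize(P[195:295,190:290],None,fx=6,fy=6,interpolation=cv2.INTER_CUBIC);cv2.imwrite('pics/f.png',im[:,:,::-1])
im=cv2.resize(P[210:305,325:420],None,fx=6,fy=6,interpolation=cv2.INTER_CUBIC);cv2.imwrite('pics/r.png',im[:,:,::-1])
im=cv2.resize(s['pixels'][115:240,235:335],None,fx=4.5,fy=4.5,interpolation=cv2.INTER_CUBIC);cv2.imwrite('pics/fs.png',im[:,:,::-1])
E
```

```text
[336 228  63  25 994] [367.07444668 239.73742455]
((367.1012878417969, 240.4432830810547), (17.978145599365234, 61.91035461425781), 82.56858825683594)
[[ 537.9  -93.7   53. ]
 [ 563.  -274.6   53. ]
 [ 510.4 -281.2   53. ]
 [ 485.2 -100.9   53. ]]
leg [ 524.08618711 -187.62814331   53.        ]
top [  8  11  27   9 144] [211.0625     209.97222222]
side [ 6  7 13 14 95] [306.89473684 128.90526316]
handle [582.95088403 229.61222726 252.22588051] [582.96330109 229.61099283 252.22736327]
```

View pics/f.png

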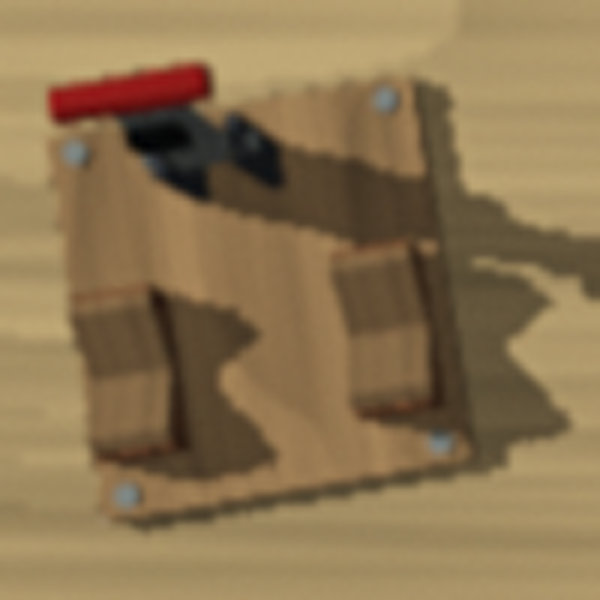

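View pics/r.png

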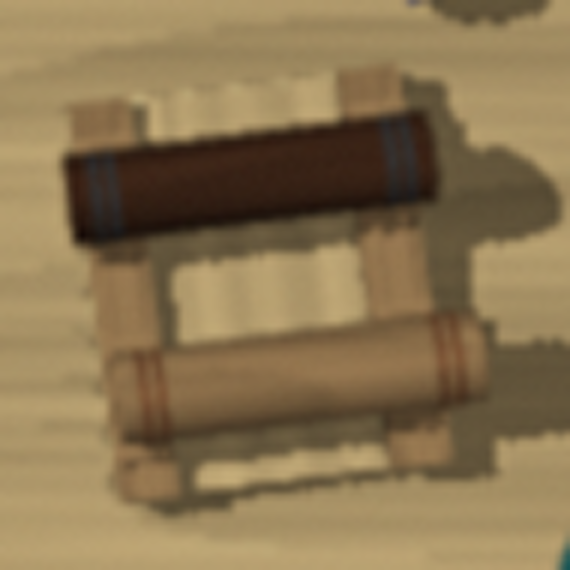

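View pics/fs.png

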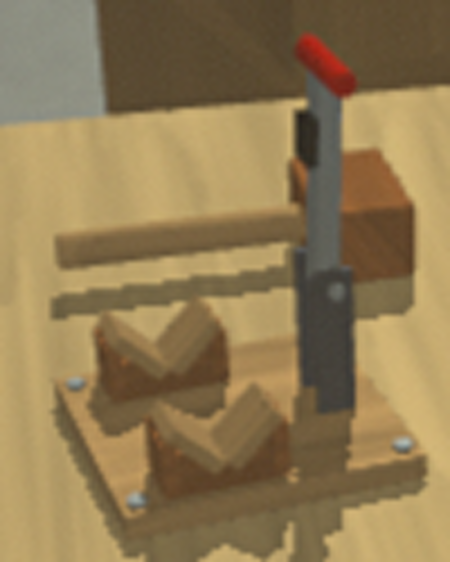

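The crops show the details. In r.png the leg's silhouette corners are about (65,157), (430,112), (437,198) and (77,243). In f.png the V valley lines run (90,372)-(165,365) and (350,335)-(425,322), and the screws are at (75,153), (387,100), (440,442) and (127,495).

```bash
python3 - <<'E'
from h import *
c=bot.capture('top')
g=lambda p,o,z: onz(c,(p[0]+.5)/6-.5+o[0],(p[1]+.5)/6-.5+o[1],z)
r=(325,210); f=(190,195)
L=[g(p,r,53) for p in((65,157),(430,112),(437,198),(77,243))]
a=(L[0]+L[3])/2;b=(L[1]+L[2])/2; print('leg',(a+b)/2,np.linalg.norm(a-b),np.linalg.norm(L[0]-L[3]),np.degrees(np.arctan2(*(a-b)[:2])))
O=[g(p,r,53) for p in((112,358),(480,313),(487,398),(120,440))]
print('oak',np.mean(O,0),np.linalg.norm(O[0]-O[1]))
def rep(n,p,q,z):
    A,B=g(p,f,z),g(q,f,z);print(n,np.round((A+B)/2,1),round(np.linalg.norm(A-B),1),'ang',round(np.degrees(np.arctan2(*(A-B)[:2])),2))
rep('valley',(90,372),(425,322),36)
rep('far',(75,300),(412,245),67)
rep('near',(95,455),(432,395),67)
rep('screwfar',(75,153),(387,100),18); rep('screwnear',(127,495),(440,442),18)
rep('handle',(50,104),(209,80),252)
R=Ro.from_euler('xyz',bot.get_obs()['tcp_rot']).as_matrix();print(np.round(R,3))
E
```

```text
leg [ 527.87306355 -186.19042341   53.        ] 179.3278412373642 42.78471489989335 -7.57441117168089
oak [ 430.18675313 -209.4662208    53.        ] 181.09886755818246
valley [486.3 212.8  36. ] 169.1 ang -8.99
far [520.9 214.7  67. ] 167.3 ang -9.76
near [446.5 203.   67. ] 166.9 ang -10.61
screwfar [599.3 232.6  18. ] 161.0 ang -10.11
screwnear [426.3 201.6  18. ] 159.7 ang -10.13
handle [583.1 229.4 252. ] 69.3 ang -9.03
[[-0.901  0.435 -0.   ]
 [ 0.435  0.901 -0.001]
 [ 0.    -0.001 -1.   ]]
```

{"api": "play_rows", "payload": {"commands": [{"x": -0.035, "y": -0.029, "z": 0, "twist": 0}, {"x": -0.07, "y": -0.058, "z": 0, "twist": 0}, {"x": -0.105, "y": -0.087, "z": 0, "twist": 0}, {"x": -0.14, "y": -0.116, "z": 0, "twist": 0}, {"x": -0.175, "y": -0.145, "z": 0, "twist": 0}, {"x": -0.21, "y": -0.174, "z": 0, "twist": 0}, {"x": -0.245, "y": -0.203, "z": 0, "twist": 0}, {"x": -0.278, "y": -0.2315, "z": 0, "twist": 0}], "jaw": 0.17}}

```text
time: 1.05
tool_pos: [378.4, 141.7, 251.9]
tcp_rot: [3.141, 0.001, 2.692]
contact_force: [1.1, 1.0, 0.3]
grip_width: 76.6
finger_force: 0.0
```

{"api": "play_rows", "payload": {"commands": [{"x": -0.035, "y": -0.029, "z": 0, "twist": 7}, {"x": -0.07, "y": -0.058, "z": 0, "twist": 14}, {"x": -0.105, "y": -0.087, "z": 0, "twist": 21}, {"x": -0.14, "y": -0.116, "z": 0, "twist": 28}, {"x": -0.175, "y": -0.145, "z": 0, "twist": 35}, {"x": -0.21, "y": -0.174, "z": 0, "twist": 42}, {"x": -0.245, "y": -0.203, "z": 0, "twist": 49}, {"x": -0.278, "y": -0.2315, "z": 0, "twist": 56.6}]}}

```text
time: 1.85
tool_pos: [528.2, -187.9, 251.5]
tcp_rot: [3.141, -0.0, 1.698]
contact_force: [0.8, 0.3, -0.6]
grip_width: 76.2
finger_force: 0.0
```

```bash
python3 - <<'E'
from h import *
o=bot.get_obs();print(o['time'],o['tool_pos'],np.degrees(o['tcp_rot']),o['grip_width'],o['joint_positions'])
# refine V valley lines: brightest gradient along block cross direction in unoccluded view
c=bot.capture('top');G=cv2.GaussianBlur(cv2.cvtColor(c['pixels'],cv2.COLOR_RGB2GRAY),(0,0),.7).astype(np.float32)
th=np.radians(10);X=np.array([np.cos(th),np.sin(th),0]);Y=np.array([-np.sin(th),np.cos(th),0]);S=np.array([486,212.5,36.])
for y in(-80,-72,-65,-58,-50,50,58,65,72,80):
    t=np.arange(-18,18.1,.5); uv=np.float32([proj(c,S+Y*y+X*a) for a in t])
    v=cv2.remap(G,uv[:,0],uv[:,1],1)[...,0] if False else cv2.remap(G,uv[:,:1].copy(),uv[:,1:].copy(),cv2.INTER_CUBIC)[:,0]
    g=np.gradient(v); g2=np.clip(-g,0,None); i=g2.argmax(); w=slice(max(i-6,0),i+7); print(y,round((t[w]*g2[w]).sum()/g2[w].sum(),2),round(g2.max(),2))
E
```

```text
1.85 [ 528.15218117 -187.85833856  251.53459532] [ 1.79994386e+02 -1.20032787e-02  9.73069204e+01] 76.17554323744358 [-4.78571035e-01  4.07575616e-01  1.42461275e+00  2.36010277e-04
  1.30944311e+00 -6.06161830e-01]
-80 -2.15 2.09
-72 -1.54 2.15
-65 -2.71 2.55
-58 -2.6 2.47
-50 -1.43 2.3
50 -1.97 1.99
58 -3.56 2.29
65 -3.02 2.64
72 -4.01 2.31
80 -2.83 2.45
```

{"api": "play_rows", "payload": {"commands": [{"x": 0, "y": 0, "z": 0.03, "twist": 0}, {"x": 0, "y": 0, "z": 0.065, "twist": 0}, {"x": 0, "y": 0, "z": 0.1, "twist": 0}, {"x": 0, "y": 0, "z": 0.13, "twist": 0}, {"x": 0, "y": 0, "z": 0.15, "twist": 0}, {"x": 0, "y": 0, "z": 0.165, "twist": 0}, {"x": 0, "y": 0, "z": 0.175, "twist": 0}, {"x": 0, "y": 0, "z": 0.1795, "twist": 0}]}}

```text
time: 2.7
tool_pos: [527.3, -185.6, 71.4]
tcp_rot: [-3.141, -0.001, 1.704]
contact_force: [0.3, 0.2, 0.7]
grip_width: 76.5
finger_force: 0.0
```

{"api": "play_rows", "payload": {"commands": [{"x": 0, "y": 0, "z": 0, "twist": 0}, {"x": 0, "y": 0, "z": 0, "twist": 0}, {"x": 0, "y": 0, "z": 0, "twist": 0}, {"x": 0, "y": 0, "z": 0, "twist": 0}, {"x": 0, "y": 0, "z": 0, "twist": 0}, {"x": 0, "y": 0, "z": 0, "twist": 0}, {"x": 0, "y": 0, "z": 0, "twist": 0}, {"x": 0, "y": 0, "z": 0, "twist": 0}], "jaw": 1}}

```text
time: 3.5
tool_pos: [528.1, -186.1, 72.8]
tcp_rot: [3.14, 0.001, 1.704]
contact_force: [1.3, -0.8, 5.7]
grip_width: 45.5
finger_force: 30.0
```

{"api": "play_rows", "payload": {"commands": [{"x": 0, "y": 0, "z": -0.005, "twist": 0}, {"x": 0, "y": 0, "z": -0.015, "twist": 0}, {"x": 0, "y": 0, "z": -0.035, "twist": 0}, {"x": 0, "y": 0, "z": -0.06, "twist": 0}, {"x": 0, "y": 0, "z": -0.085, "twist": 0}, {"x": 0, "y": 0, "z": -0.11, "twist": 0}, {"x": 0, "y": 0, "z": -0.125, "twist": 0}, {"x": 0, "y": 0, "z": -0.13, "twist": 0}]}}

```text
time: 4.3
tool_pos: [528.0, -186.1, 204.3]
tcp_rot: [3.139, 0.002, 1.704]
contact_force: [-0.0, 0.6, -2.4]
grip_width: 45.4
finger_force: 30.0
```

```bash
python3 - <<'E'
from h import *
o=bot.get_obs();print(o['time'],o['tool_pos'],np.degrees(o['tcp_rot']),o['grip_width'],o['finger_force'],o['contact_force'],o['moment'])
s=bot.capture('side');cv2.imwrite('pics/lift.png',cv2.resize(s['pixels'][100:360,180:400],None,fx=2.3,fy=2.3)[:,:,::-1])
# world->tool shift to x=-40 across from seat, from here
th=np.radians(10.2);X=np.array([np.cos(th),np.sin(th),0])
R=Ro.from_euler('xyz',o['tcp_rot']).as_matrix()
d=np.array([483.5,212,0])-45*X-o['tool_pos'];d[2]=0
print(R.T@d, 'twist',np.degrees(o['tcp_rot'][2])-90-10.2)
E
```

```text
4.3 [ 528.03817119 -186.09658524  204.2864988 ] [1.79866562e+02 9.01787940e-02 9.76307644e+01] 45.40357823384806 29.999662041664124 [-0.00371505  0.61652599 -2.44305577] [-0.1197276  -0.00106376  0.01682599]
[398.46766544 -36.23427883  -0.71154449] twist -2.569235638849843
```

View pics/lift.png

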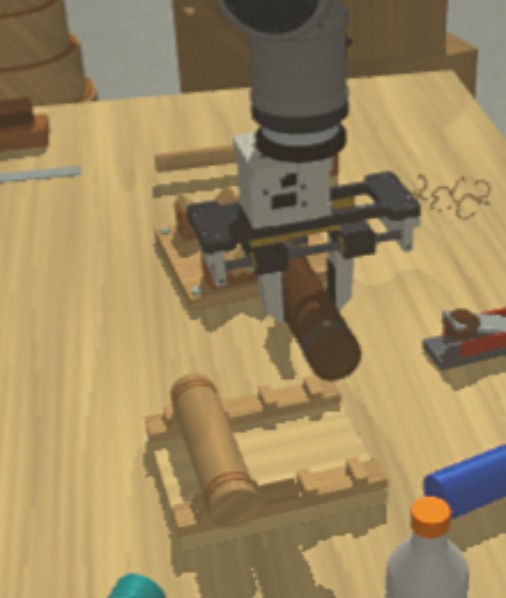

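The leg is clear of the rack and held. Its near end face is at crop (332,355), and the oak leg hasn't moved. I'll check for droop and lengthwise offset.

```bash
python3 - <<'E'
from h import *
s=bot.capture('side'); c=bot.capture('top')
print('pred near end',proj(s,(540,-275.3,185.3)),'meas',180+332.5/2.3-.5,100+355.5/2.3-.5)
# near-end in the side view on its expected height / expected y
e,d=ray(s,324.1,254.1)
p=e+d*((-275.3-e[1])/d[1]); print('at y=-275:',p)
cv2.imwrite('pics/lt.png',cv2.resize(c['pixels'][190:290,310:420],None,fx=6,fy=6,interpolation=cv2.INTER_CUBIC)[:,:,::-1])
Y=np.array([-.132,.991,0])
for k in(-90,90):print(k,[ (6*(v-o+.5)-.5) for v,o in zip(proj(c,np.array([528,-186.1,185.3])+k*Y),(310,190))])
E
```

```text
pred near end (np.float64(327.0665930845247), np.float64(257.89740645933233)) meas 324.0652173913044 254.06521739130437
at y=-275: [ 534.32113111 -275.3         195.13461512]
-90 [np.float64(564.2241161018225), np.float64(247.03650235993558)]
90 [np.float64(164.92284365657895), np.float64(296.71325290606626)]
```

View pics/lt.png

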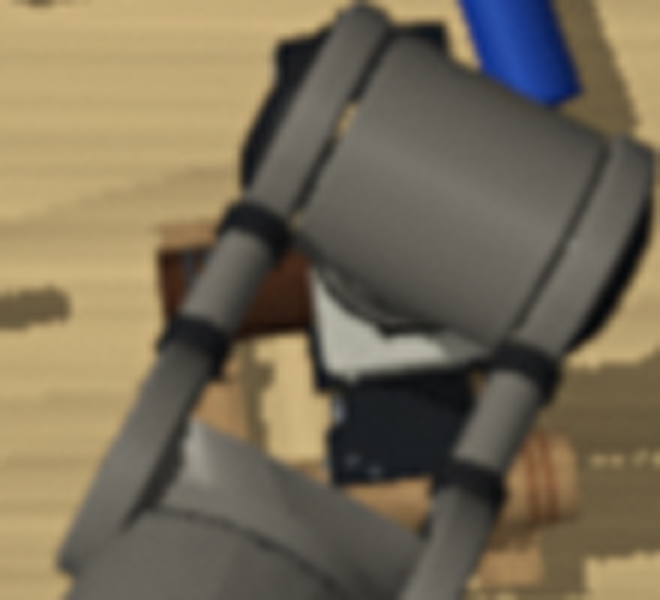

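{"api": "play_rows", "payload": {"commands": [{"x": 0.02, "y": -0.002, "z": 0, "twist": 0}, {"x": 0.065, "y": -0.006, "z": 0, "twist": 0}, {"x": 0.11, "y": -0.01, "z": 0, "twist": 0}, {"x": 0.155, "y": -0.014, "z": 0, "twist": -0.5}, {"x": 0.2, "y": -0.018, "z": 0, "twist": -1}, {"x": 0.245, "y": -0.022, "z": 0, "twist": -1.5}, {"x": 0.29, "y": -0.026, "z": 0, "twist": -2}, {"x": 0.335, "y": -0.03, "z": 0, "twist": -2.6}]}}

```text
time: 5.25
tool_pos: [452.1, 143.7, 201.1]
tcp_rot: [-3.139, -0.0, 1.749]
contact_force: [0.9, 0.5, -1.6]
grip_width: 45.4
finger_force: 30.0
```

```bash
cat >> h.py <<'E'
th=np.radians(10.2);X=np.array([np.cos(th),np.sin(th),0]);Y=np.array([-np.sin(th),np.cos(th),0]);S=np.array([483.5,212,68.5])
def to(x,y,z):  # shift to seat-frame across x, along y, TCP world height z
    o=bot.get_obs();R=Ro.from_euler('xyz',o['tcp_rot']).as_matrix();p=o['tool_pos']
    t=S+x*X+y*Y;t[2]=z
    print(round(o['time'],2),'seat frame',np.round([(p-S)@X,(p-S)@Y,p[2]],1),'yaw',np.round(np.degrees(o['tcp_rot']),2),'shift',np.round(R.T@(t-p),1),o['contact_force'].round(1),o['grip_width'].round(1),round(o['finger_force'],1))
E
python3 -c "
from h import *
to(-45,0,120)"
```

```text
Traceback (most recent call last):
  File "h.py", line 18, in to
    print(round(o['time'],2),'seat frame',np.round([(p-S)@X,(p-S)@Y,p[2]],1),'yaw',np.round(np.degrees(o['tcp_rot']),2),'shift',np.round(R.T@(t-p),1),o['contact_force'].round(1),o['grip_width'].round(1),round(o['finger_force'],1))
                                                                                                                                                                                  ^^^^^^^^^^^^^^^^^^^^^
AttributeError: 'float' object has no attribute 'round'
```

```bash
sed -i "s/o\['grip_width'\].round(1)/round(o['grip_width'],1)/" h.py; python3 -c "
from h import *
to(-45,0,119)"
```

```text
5.25 seat frame [-43.  -61.6 201.1] yaw [-1.7987e+02 -1.0000e-02  1.0023e+02] shift [61.6 -1.8 82.1] [ 0.9  0.5 -1.6] 45.4 30.0
```

{"api": "play_rows", "payload": {"commands": [{"x": 0.02, "y": 0, "z": 0, "twist": 0}, {"x": 0.045, "y": -0.002, "z": 0.01, "twist": 0}, {"x": 0.058, "y": -0.002, "z": 0.03, "twist": 0}, {"x": 0.062, "y": -0.002, "z": 0.05, "twist": 0}, {"x": 0.062, "y": -0.002, "z": 0.068, "twist": 0}, {"x": 0.062, "y": -0.002, "z": 0.077, "twist": 0}, {"x": 0.062, "y": -0.002, "z": 0.082, "twist": 0}, {"x": 0.062, "y": -0.002, "z": 0.082, "twist": 0}]}}

```text
time: 6.05
tool_pos: [440.3, 202.6, 119.7]
tcp_rot: [-3.14, 0.0, 1.749]
contact_force: [0.3, -1.0, -2.3]
grip_width: 45.2
finger_force: 30.0
```

{"api": "play_rows", "payload": {"commands": [{"x": 0, "y": 0.006, "z": 0, "twist": 0}, {"x": 0, "y": 0.014, "z": 0, "twist": 0}, {"x": 0, "y": 0.022, "z": 0, "twist": 0}, {"x": 0, "y": 0.03, "z": 0, "twist": 0}, {"x": 0, "y": 0.036, "z": 0, "twist": 0}, {"x": 0, "y": 0.042, "z": 0, "twist": 0}, {"x": 0, "y": 0.047, "z": 0, "twist": 0}, {"x": 0, "y": 0.047, "z": 0, "twist": 0}]}}

```text
time: 6.85
tool_pos: [487.5, 211.3, 120.2]
tcp_rot: [3.141, -0.0, 1.749]
contact_force: [-0.1, -0.1, -2.3]
grip_width: 45.2
finger_force: 30.0
```

```bash
python3 - <<'E'
from h import *
to(-4,0,119)
s=bot.capture('side');cv2.imwrite('pics/push.png',cv2.resize(s['pixels'][60:250,220:380],None,fx=3.1,fy=3.1,interpolation=cv2.INTER_CUBIC)[:,:,::-1])
E
```

```text
6.85 seat frame [  3.8  -1.4 120.2] yaw [ 1.7995e+02 -1.0000e-02  1.0022e+02] shift [ 1.4 -7.8  1.2] [-0.1 -0.1 -2.3] 45.2 30.0
```

View pics/push.png

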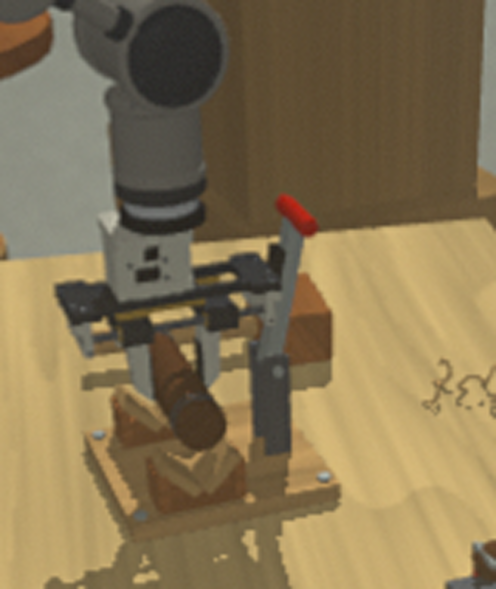

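The pushed arm now leans away, and the leg hangs above the blocks. I'll back off a little and lower.

{"api": "play_rows", "payload": {"commands": [{"x": 0.0015, "y": -0.004, "z": 0, "twist": 0}, {"x": 0.0015, "y": -0.007, "z": 0, "twist": 0}, {"x": 0.0015, "y": -0.007, "z": 0.004, "twist": 0}, {"x": 0.0015, "y": -0.007, "z": 0.009, "twist": 0}, {"x": 0.0015, "y": -0.007, "z": 0.014, "twist": 0}, {"x": 0.0015, "y": -0.007, "z": 0.018, "twist": 0}, {"x": 0.0015, "y": -0.007, "z": 0.021, "twist": 0}, {"x": 0.0015, "y": -0.007, "z": 0.022, "twist": 0}]}}

```text
time: 7.7
tool_pos: [479.4, 211.4, 97.7]
tcp_rot: [-3.141, -0.0, 1.749]
contact_force: [0.2, -0.6, -2.8]
grip_width: 45.1
finger_force: 30.0
```

{"api": "play_rows", "payload": {"commands": [{"x": 0, "y": 0, "z": 0.001, "twist": 0}, {"x": 0, "y": 0, "z": 0.002, "twist": 0}, {"x": 0, "y": 0, "z": 0.003, "twist": 0}, {"x": 0, "y": 0, "z": 0.004, "twist": 0}, {"x": 0, "y": 0, "z": 0.005, "twist": 0}, {"x": 0, "y": 0, "z": 0.005, "twist": 0}, {"x": 0, "y": 0, "z": 0.005, "twist": 0}, {"x": 0, "y": 0, "z": 0.005, "twist": 0}]}}

```text
time: 8.5
tool_pos: [479.8, 211.5, 93.3]
tcp_rot: [3.141, -0.0, 1.749]
contact_force: [1.0, 0.5, -1.4]
grip_width: 44.9
finger_force: 30.0
```

{"api": "play_rows", "payload": {"commands": [{"x": 0, "y": 0, "z": 0.001, "twist": 0}, {"x": 0, "y": 0, "z": 0.002, "twist": 0}, {"x": 0, "y": 0, "z": 0.003, "twist": 0}, {"x": 0, "y": 0, "z": 0.003, "twist": 0}, {"x": 0, "y": 0, "z": 0.003, "twist": 0}, {"x": 0, "y": 0, "z": 0.003, "twist": 0}, {"x": 0, "y": 0, "z": 0.003, "twist": 0}, {"x": 0, "y": 0, "z": 0.003, "twist": 0}]}}

```text
time: 9.3
tool_pos: [481.3, 211.8, 91.6]
tcp_rot: [3.137, -0.0, 1.749]
contact_force: [2.4, 0.3, 7.1]
grip_width: 45.1
finger_force: 30.0
```

{"api": "play_rows", "payload": {"commands": [{"x": 0, "y": 0.001, "z": 0.0005, "twist": 0}, {"x": 0, "y": 0.002, "z": 0.001, "twist": 0}, {"x": 0, "y": 0.003, "z": 0.0015, "twist": 0}, {"x": 0, "y": 0.003, "z": 0.002, "twist": 0}, {"x": 0, "y": 0.003, "z": 0.002, "twist": 0}, {"x": 0, "y": 0.003, "z": 0.002, "twist": 0}, {"x": 0, "y": 0.003, "z": 0.002, "twist": 0}, {"x": 0, "y": 0.003, "z": 0.002, "twist": 0}]}}

```text
time: 10.1
tool_pos: [483.8, 212.2, 89.2]
tcp_rot: [3.138, -0.0, 1.749]
contact_force: [3.2, 0.8, 7.1]
grip_width: 45.4
finger_force: 30.0
```

```bash
python3 - <<'E'
from h import *
to(0,0,87.5)
s=bot.capture('side');cv2.imwrite('pics/seat.png',cv2.resize(s['pixels'][100:240,235:345],None,fx=4.2,fy=4.2,interpolation=cv2.INTER_CUBIC)[:,:,::-1])
E
```

```text
10.1 seat frame [ 0.3  0.2 89.2] yaw [ 1.7981e+02 -2.0000e-02  1.0022e+02] shift [-0.2 -0.3  1.7] [3.2 0.8 7.1] 45.4 30.0
```

View pics/seat.png

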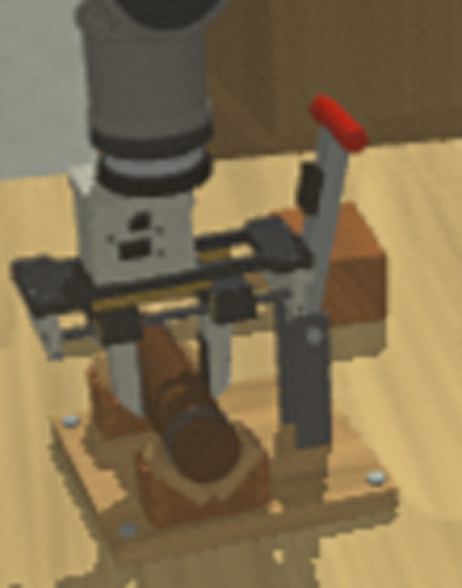

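The leg lies between both blocks and the arm is still up. I'll release it.

{"api": "play_rows", "payload": {"commands": [{"x": 0, "y": 0, "z": 0, "twist": 0}, {"x": 0, "y": 0, "z": 0, "twist": 0}, {"x": 0, "y": 0, "z": 0, "twist": 0}, {"x": 0, "y": 0, "z": 0, "twist": 0}, {"x": 0, "y": 0, "z": 0, "twist": 0}, {"x": 0, "y": 0, "z": 0, "twist": 0}, {"x": 0, "y": 0, "z": 0, "twist": 0}, {"x": 0, "y": 0, "z": 0, "twist": 0}], "jaw": 0.2}}

```text
time: 10.95
tool_pos: [482.5, 211.9, 88.2]
tcp_rot: [-3.142, -0.0, 1.749]
contact_force: [0.5, -1.5, 0.6]
grip_width: 73.4
finger_force: 0.0
```

{"api": "play_rows", "payload": {"commands": [{"x": 0, "y": -0.003, "z": -0.002, "twist": 0}, {"x": 0, "y": -0.005, "z": -0.01, "twist": 0}, {"x": 0, "y": -0.005, "z": -0.025, "twist": 0}, {"x": 0, "y": -0.005, "z": -0.04, "twist": 0}, {"x": 0, "y": -0.005, "z": -0.06, "twist": 0}, {"x": 0, "y": -0.005, "z": -0.08, "twist": 0}, {"x": 0, "y": -0.005, "z": -0.1, "twist": 0}, {"x": 0, "y": -0.005, "z": -0.12, "twist": 0}]}}

```text
time: 11.75
tool_pos: [477.3, 211.0, 209.8]
tcp_rot: [3.141, -0.0, 1.749]
contact_force: [0.7, 0.1, 0.2]
grip_width: 73.8
finger_force: 0.0
```

```bash
python3 - <<'E'
from h import *
to(-60,0,330)
s=bot.capture('side')
h=cv2.cvtColor(s['pixels'],cv2.COLOR_RGB2HSV)[110:150,290:330]
mm=(((h[...,0]<8)|(h[...,0]>172))&(h[...,1]>150)&(h[...,2]>90)).astype(np.uint8)
n,l,st,ce=cv2.connectedComponentsWithStats(mm);k=1+np.argmax(st[1:,4]);uv=ce[k]+[290,110]
e,d=ray(s,*uv);t=((S-e)@Y)/(d@Y);p=e+d*t;print('handle px',uv,'across',(p-S)@X,'z',p[2],'clamp',np.arctan2(p[2]-107.5,95-(p-S)@X))
cv2.imwrite('pics/rel.png',cv2.resize(s['pixels'][100:240,235:345],None,fx=4.2,fy=4.2,interpolation=cv2.INTER_CUBIC)[:,:,::-1])
E
```

```text
11.75 seat frame [-6.300e+00  1.000e-01  2.098e+02] yaw [179.97  -0.   100.23] shift [-1.000e-01 -5.360e+01 -1.203e+02] [0.7 0.1 0.2] 73.8 0.0
handle px [315.29213483 128.84269663] across 125.41125658443687 z 248.55970366399583 clamp 1.7831376721006669
```

View pics/rel.png

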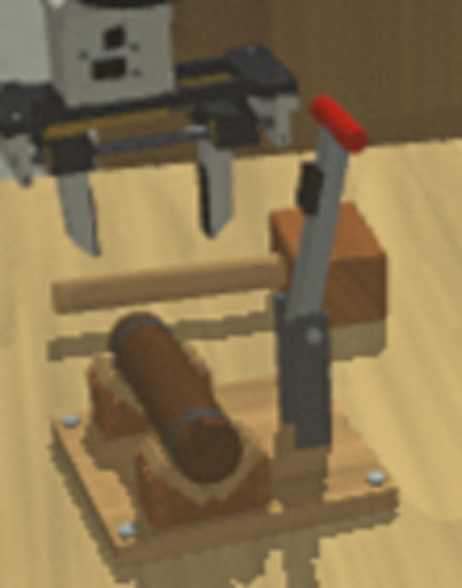

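The leg lies level in both Vs, let go, and the arm reads 1.78 rad. Next I close the fingers, go over behind the arm and sweep it down.

{"api": "play_rows", "payload": {"commands": [{"x": 0, "y": 0, "z": -0.02, "twist": 0}, {"x": 0, "y": 0, "z": -0.05, "twist": 0}, {"x": 0, "y": 0, "z": -0.08, "twist": 0}, {"x": 0, "y": 0, "z": -0.1, "twist": 0}, {"x": 0, "y": 0.015, "z": -0.105, "twist": 0}, {"x": 0, "y": 0.045, "z": -0.105, "twist": 0}, {"x": 0, "y": 0.08, "z": -0.105, "twist": 0}, {"x": 0, "y": 0.11, "z": -0.105, "twist": 0}], "jaw": 1}}

```text
time: 12.6
tool_pos: [586.9, 230.8, 313.4]
tcp_rot: [3.141, -0.0, 1.749]
contact_force: [0.1, -1.1, -0.3]
grip_width: 13.9
finger_force: 0.0
```

{"api": "play_rows", "payload": {"commands": [{"x": 0, "y": 0.03, "z": 0, "twist": 0}, {"x": 0, "y": 0.055, "z": 0, "twist": 0}, {"x": 0, "y": 0.07, "z": 0, "twist": 0}, {"x": 0, "y": 0.073, "z": 0, "twist": 0}, {"x": 0, "y": 0.073, "z": 0, "twist": 0}, {"x": 0, "y": 0.073, "z": 0, "twist": 0}, {"x": 0, "y": 0.073, "z": 0, "twist": 0}, {"x": 0, "y": 0.073, "z": 0, "twist": 0}]}}

```text
time: 13.4
tool_pos: [657.2, 243.6, 314.0]
tcp_rot: [3.141, -0.0, 1.75]
contact_force: [-1.5, -0.2, 0.3]
grip_width: 0.7
finger_force: 0.0
```

```bash
python3 -c "
from h import *
to(175,0,240)"
```

```text
13.4 seat frame [1.765e+02 3.000e-01 3.140e+02] yaw [ 1.7996e+02 -1.0000e-02  1.0024e+02] shift [-0.3 -1.6 74. ] [-1.5 -0.2  0.3] 0.7 0.0
```

{"api": "play_rows", "payload": {"commands": [{"x": 0, "y": 0, "z": 0.01, "twist": 0}, {"x": 0, "y": 0, "z": 0.025, "twist": 0}, {"x": 0, "y": 0, "z": 0.042, "twist": 0}, {"x": 0, "y": 0, "z": 0.058, "twist": 0}, {"x": 0, "y": 0, "z": 0.07, "twist": 0}, {"x": 0, "y": 0, "z": 0.074, "twist": 0}, {"x": 0, "y": -0.004, "z": 0.074, "twist": 0}, {"x": 0, "y": -0.01, "z": 0.074, "twist": 0}]}}

```text
time: 14.2
tool_pos: [647.9, 241.7, 239.8]
tcp_rot: [3.14, -0.0, 1.749]
contact_force: [0.3, -0.1, 0.2]
grip_width: 0.8
finger_force: 0.0
```

{"api": "play_rows", "payload": {"commands": [{"x": 0, "y": -0.006, "z": 0.001, "twist": 0}, {"x": 0, "y": -0.012, "z": 0.002, "twist": 0}, {"x": 0, "y": -0.018, "z": 0.003, "twist": 0}, {"x": 0, "y": -0.024, "z": 0.004, "twist": 0}, {"x": 0, "y": -0.03, "z": 0.005, "twist": 0}, {"x": 0, "y": -0.036, "z": 0.006, "twist": 0}, {"x": 0, "y": -0.042, "z": 0.007, "twist": 0}, {"x": 0, "y": -0.048, "z": 0.008, "twist": 0}]}}

```text
time: 15.0
tool_pos: [600.0, 233.1, 231.1]
tcp_rot: [-3.141, -0.0, 1.749]
contact_force: [1.0, -0.2, 1.5]
grip_width: 0.5
finger_force: 0.6
```

{"api": "play_rows", "payload": {"commands": [{"x": 0, "y": -0.006, "z": 0.001, "twist": 0}, {"x": 0, "y": -0.012, "z": 0.002, "twist": 0}, {"x": 0, "y": -0.018, "z": 0.003, "twist": 0}, {"x": 0, "y": -0.024, "z": 0.004, "twist": 0}, {"x": 0, "y": -0.03, "z": 0.005, "twist": 0}, {"x": 0, "y": -0.036, "z": 0.006, "twist": 0}, {"x": 0, "y": -0.042, "z": 0.007, "twist": 0}, {"x": 0, "y": -0.048, "z": 0.008, "twist": 0}]}}

```text
time: 15.8
tool_pos: [552.8, 224.6, 223.0]
tcp_rot: [-3.141, -0.0, 1.749]
contact_force: [1.4, -0.5, 0.6]
grip_width: 0.9
finger_force: 0.3
```

```bash
cat >> h.py <<'E'
def clamp():
    s=bot.capture('side');h=cv2.cvtColor(s['pixels'],cv2.COLOR_RGB2HSV)[105:215,230:335]
    mm=(((h[...,0]<4)|(h[...,0]>174))&(h[...,1]>190)&(h[...,2]>90)).astype(np.uint8)
    n,l,st,ce=cv2.connectedComponentsWithStats(mm);k=1+np.argmax(st[1:,4]);uv=ce[k]+[230,105]
    e,d=ray(s,*uv);p=e+d*(((S-e)@Y)/(d@Y));print('handle px',uv,st[k],'across',(p-S)@X,'z',p[2],'clamp',np.arctan2(p[2]-107.5,95-(p-S)@X))
E
python3 -c "
from h import *
to(20,0,205);clamp()"
```

```text
15.8 seat frame [7.04e+01 2.00e-01 2.23e+02] yaw [-179.98   -0.    100.23] shift [ -0.1 -50.4  18. ] [ 1.4 -0.5  0.6] 0.9 0.3
handle px [280.07142857 133.64285714] [48 27  5  5 14] across 24.699022559996962 z 250.56157903007903 clamp 1.1140494432571788
```

{"api": "play_rows", "payload": {"commands": [{"x": 0, "y": -0.007, "z": 0.002, "twist": 0}, {"x": 0, "y": -0.014, "z": 0.004, "twist": 0}, {"x": 0, "y": -0.021, "z": 0.006, "twist": 0}, {"x": 0, "y": -0.028, "z": 0.009, "twist": 0}, {"x": 0, "y": -0.035, "z": 0.012, "twist": 0}, {"x": 0, "y": -0.042, "z": 0.015, "twist": 0}, {"x": 0, "y": -0.048, "z": 0.017, "twist": 0}, {"x": 0, "y": -0.052, "z": 0.018, "twist": 0}]}}

```text
time: 16.65
tool_pos: [501.4, 215.4, 205.0]
tcp_rot: [-3.141, -0.0, 1.749]
contact_force: [-0.8, 0.0, 0.3]
grip_width: 0.5
finger_force: 0.0
```

{"api": "play_rows", "payload": {"commands": [{"x": 0, "y": 0, "z": -0.01, "twist": 0}, {"x": 0, "y": 0, "z": -0.03, "twist": 0}, {"x": 0, "y": 0, "z": -0.06, "twist": 0}, {"x": 0, "y": 0, "z": -0.09, "twist": 0}, {"x": 0, "y": 0, "z": -0.1, "twist": 0}, {"x": 0, "y": 0, "z": -0.1, "twist": 0}, {"x": 0, "y": 0, "z": -0.1, "twist": 0}, {"x": 0, "y": 0, "z": -0.1, "twist": 0}]}}

```text
time: 17.45
tool_pos: [501.6, 215.3, 303.6]
tcp_rot: [-3.139, 0.0, 1.749]
contact_force: [-0.5, -0.1, 0.5]
grip_width: 0.4
finger_force: 0.0
```

{"api": "play_rows", "payload": {"commands": [{"x": 0, "y": 0, "z": 0, "twist": 0}, {"x": 0, "y": 0, "z": 0, "twist": 0}, {"x": 0, "y": 0, "z": 0, "twist": 0}, {"x": 0, "y": 0, "z": 0, "twist": 0}, {"x": 0, "y": 0, "z": 0, "twist": 0}, {"x": 0, "y": 0, "z": 0, "twist": 0}, {"x": 0, "y": 0, "z": 0, "twist": 0}, {"x": 0, "y": 0, "z": 0, "twist": 0}]}}

```text
time: 18.25
tool_pos: [502.2, 215.5, 305.3]
tcp_rot: [3.141, -0.0, 1.749]
contact_force: [0.9, -0.2, 0.3]
grip_width: 0.7
finger_force: 0.0
```

{"api": "play_rows", "payload": {"commands": [{"x": 0, "y": 0, "z": 0, "twist": 0}, {"x": 0, "y": 0, "z": 0, "twist": 0}, {"x": 0, "y": 0, "z": 0, "twist": 0}, {"x": 0, "y": 0, "z": 0, "twist": 0}, {"x": 0, "y": 0, "z": 0, "twist": 0}, {"x": 0, "y": 0, "z": 0, "twist": 0}, {"x": 0, "y": 0, "z": 0, "twist": 0}, {"x": 0, "y": 0, "z": 0, "twist": 0}]}}

```text
time: 19.05
tool_pos: [502.2, 215.5, 305.2]
tcp_rot: [3.142, -0.0, 1.749]
contact_force: [0.1, -1.0, -0.6]
grip_width: 0.5
finger_force: 0.0
```

```bash
python3 -c "
from h import *
to(20,0,305);clamp()"
```

```text
19.05 seat frame [1.900e+01 1.000e-01 3.052e+02] yaw [180.    -0.   100.23] shift [-0.1  1.   0.2] [ 0.1 -1.  -0.6] 0.5 0.0
handle px [260.         183.11764706] [27 73  7 10 17] across -43.02411456440417 z 115.31602875961687 clamp 0.05656758017657558
```

{"api": "play_rows", "payload": {"commands": [{"x": 0, "y": 0, "z": 0, "twist": 0}, {"x": 0, "y": 0, "z": 0, "twist": 0}, {"x": 0, "y": 0, "z": 0, "twist": 0}, {"x": 0, "y": 0, "z": 0, "twist": 0}, {"x": 0, "y": 0, "z": 0, "twist": 0}, {"x": 0, "y": 0, "z": 0, "twist": 0}, {"x": 0, "y": 0, "z": 0, "twist": 0}, {"x": 0, "y": 0, "z": 0, "twist": 0}]}}

```text
time: 19.9
tool_pos: [502.2, 215.5, 305.2]
tcp_rot: [3.142, -0.0, 1.749]
contact_force: [-0.3, 0.5, -0.8]
grip_width: 0.4
finger_force: 0.0
```

```bash
python3 -c "
from h import *
clamp()
s=bot.capture('side')
for a in(0,.05):
    P=S+X*(95-140*np.cos(a));P[2]=107.5+140*np.sin(a);print(a,'bar ends',[np.round(proj(s,P+k*Y),1) for k in(-35,35)])
h=cv2.cvtColor(s['pixels'],cv2.COLOR_RGB2HSV)[160:215,235:300]
mm=((h[...,0]<5)|(h[...,0]>172))&(h[...,1]>170)&(h[...,2]>60)
ys,xs=np.nonzero(mm);print(xs.min()+235,xs.max()+235,ys.min()+160,ys.max()+160)
"
```

```text
handle px [259.58823529 182.47058824] [26 73  8 10 17] across -44.012938885546006 z 117.54146882025577 clamp 0.0721088174799602
0 bar ends [array([262.7, 191.2]), array([256.5, 180.5])]
0.05 bar ends [array([262.6, 188.9]), array([256.3, 178.3])]
256 264 178 191
```

```bash
python3 -c "
from plant import bot
print(bot.close_job())"
```

```text
the job is handed in; nothing more can be done
None
```

I handed the job in at about 20 s, with no verdict returned: the walnut leg was let go in both V-blocks, and the hold-down arm was swung over and had stopped at about level on it (camera only; pad force not measured).

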